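# Hang the lift-off door on the battery bay and push it shut

### The job

One of the grey cabinet's two bays holds the battery pack: hang the loose plywood door on that bay, by lowering both of its sockets gently onto that bay's two upright pintles while the door stands swung open. Then let go and push the door shut, so that its free end is under the keeper plate and it rests against the middle post. Leave the battery pack, the mug and the other things where they are.

Things in the scene. Friction and masses are not known exactly. Their poses are not given: they have to be found in the camera images.
- cabinet: Grey plastic two-bay cabinet, fixed, 140 deep (x) x 340 wide (y) mm, open on top and in front; its front faces its own -x (to the robot). Origin: centre of its underside. Bay floors 8 mm up; side walls 115 mm high at y = +-165, back wall and divider 68 mm high. Left bay = +y half, right bay = -y half; each has its two pintles at its outer front edge, the upper 75 mm straight above the lower
- post (a point): Middle front post, 30 mm wide, the doorstop of both bays; its front face is at cabinet x -80 mm. Point: on that face, 80 mm above the table, y 0
- keeper (a point): Steel keeper plate on top of the middle post, 60 wide (y) x 40 (x, from -103 to -63 mm in the cabinet frame) x 8 mm. Point: centre of its underside, 134 mm above the table. The shut door's free end lies under it with 6 mm to spare, so the door cannot be lowered on or lifted off when shut, only when swung open
- pintle_left_low (a point): Lower pintle of the left (+y) bay: upright pin 10 mm thick, 18 mm tall (top 8 mm a cone) on a steel arm 16 mm wide, 8 mm thick, that reaches forward (cabinet -x) from the side wall to 10 mm past the pin. Point: pin axis at the arm's top, where the socket rests; cabinet frame x -86, y +160, z 30 mm
- pintle_left_top (a point): Upper pintle of the left (+y) bay: upright pin 10 mm thick, 18 mm tall (top 8 mm a cone) on a steel arm 16 mm wide, 8 mm thick, that reaches forward (cabinet -x) from the side wall to 10 mm past the pin. Point: pin axis at the arm's top, where the socket rests; cabinet frame x -86, y +160, z 105 mm
- pintle_right_low (a point): Lower pintle of the right (-y) bay: upright pin 10 mm thick, 18 mm tall (top 8 mm a cone) on a steel arm 16 mm wide, 8 mm thick, that reaches forward (cabinet -x) from the side wall to 10 mm past the pin. Point: pin axis at the arm's top, where the socket rests; cabinet frame x -86, y -160, z 30 mm
- pintle_right_top (a point): Upper pintle of the right (-y) bay: upright pin 10 mm thick, 18 mm tall (top 8 mm a cone) on a steel arm 16 mm wide, 8 mm thick, that reaches forward (cabinet -x) from the side wall to 10 mm past the pin. Point: pin axis at the arm's top, where the socket rests; cabinet frame x -86, y -160, z 105 mm
- door: Loose plywood leaf, 0.16 to 0.27 kg: panel 132 (own x) x 10 (y) x 116 mm (z), front and back alike, ring sockets off its +x edge, -x end free. Origin: middle of the panel's bottom edge, 12 mm above the table when seated. Yaw in the cabinet frame: 0 standing straight out of the front, +90 deg shut on the left bay, -90 deg on the right. Hung, it swings freely
- socket_low (a point): Lower ring socket of the door, outside 24 mm, bore 13 mm, 16 mm tall, open at both ends. Point: centre of its lower mouth; door frame x +86, y 0, z 18 mm. It fits under the upper pintle's arm only sideways: bring the door in level from the front, 20 to 35 mm above its seated height, then lower it
- socket_top (a point): Upper ring socket, the same; centre of its lower mouth; door frame x +86, y 0, z 93 mm
- tab_top (a point): Middle of the top of the door's grip tab (34 wide in x, 10 thick, rising 42 mm above the panel's top edge); 170 mm above the table when seated; door frame x 0, y 0, z 158 mm
- rack: Dark wooden slotted block, fixed, 100 (x) x 80 (y) x 34 mm; the door stands in its 12 mm wide, 26 mm deep slot (along its x, slot floor 8 mm above the table), sockets towards its +x. Origin: centre of its underside. Lift the door straight up out of it
- pack: Battery pack, 78 x 78 x 65 mm: black tray with four upright dark steel cells, 0.5 kg, standing in one of the two bays. Origin: centre of its underside; the sign of its y in the cabinet frame tells the bay. Leave it
- mug: White ceramic mug, 74 mm across, 85 mm tall, with a handle, standing in the other bay. Origin: centre of its underside. Leave it
- tumbler: Steel tumbler, 72 mm across, 105 mm tall, bystander; origin under its centre
- bottle: Clear water bottle, 70 mm across, 200 mm tall, bystander; origin under its centre
- bowl: Metal bowl, 110 mm across, 45 mm tall, bystander; origin under its centre
- screwdriver: Screwdriver lying along its x, about 200 mm long, bystander; origin under its middle
- tin: Plain tin, 68 mm across, 70 mm tall, bystander; origin under its centre
- soapbox: Small cardboard box 90 x 60 x 35 mm, bystander; origin under its centre

How it is judged:
On the way:
1. the door hangs on both pintles of the battery bay, swung at least 15 degrees open (((horizontal distance between socket_low and pintle_left_low below 0.005 m and horizontal distance between socket_top and pintle_left_top below 0.005 m and z of socket_low in the frame of pintle_left_low between -0.006 and 0.006 m and z of socket_top in the frame of pintle_left_top between -0.006 and 0.006 m and y of pack in the frame of cabinet above 0 m and angle between the x axis of door and the y axis of cabinet, either way round above 0.26 rad) or (horizontal distance between socket_low and pintle_right_low below 0.005 m and horizontal distance between socket_top and pintle_right_top below 0.005 m and z of socket_low in the frame of pintle_right_low between -0.006 and 0.006 m and z of socket_top in the frame of pintle_right_top between -0.006 and 0.006 m and y of pack in the frame of cabinet below 0 m and angle between the x axis of door and the y axis of cabinet, either way round above 0.26 rad))), for 0.2 s.
At the end, for the whole second after the job is handed in: Both sockets sit down on the two pintles of the bay that holds the battery pack (within 5 mm sideways, 6 mm in height), the door is shut across that bay to within 5 degrees, upright to within 5 degrees and at rest (((horizontal distance between socket_low and pintle_left_low below 0.005 m and horizontal distance between socket_top and pintle_left_top below 0.005 m and z of socket_low in the frame of pintle_left_low between -0.006 and 0.006 m and z of socket_top in the frame of pintle_left_top between -0.006 and 0.006 m and y of pack in the frame of cabinet above 0 m and angle between the x axis of door and the y axis of cabinet, either way round below 0.09 rad and x of door in the frame of cabinet above -0.1 m and y of door in the frame of cabinet between -0.12 and 0.12 m) or (horizontal distance between socket_low and pintle_right_low below 0.005 m and horizontal distance between socket_top and pintle_right_top below 0.005 m and z of socket_low in the frame of pintle_right_low between -0.006 and 0.006 m and z of socket_top in the frame of pintle_right_top between -0.006 and 0.006 m and y of pack in the frame of cabinet below 0 m and angle between the x axis of door and the y axis of cabinet, either way round below 0.09 rad and x of door in the frame of cabinet above -0.1 m and y of door in the frame of cabinet between -0.12 and 0.12 m)) and angle between door's own z axis and vertical below 0.09 rad and linear speed of door below 0.02 m/s); the robot touches nothing.
It fails at once if the battery pack is moved more than 20 mm (distance of pack from where it was at the start of the episode above 0.02 m).
It fails at once if the mug or another bystander is moved more than 30 mm (distance of any of mug, tumbler, bottle, bowl, screwdriver, tin, soapbox from where it was at the start of the episode above 0.03 m).
It fails at once if the door is forced or dropped onto the cabinet (more than 50 N between them) (contact force between door and cabinet above 50 N).
It also fails if it takes over 67 s, if anything falls off the work surface, if the arm or the gripper's body presses on something with over 40 N, if the wrist force passes 120 N, or if a joint passes its speed limit or range.

### The arm

A 6-joint arm with a two-finger parallel gripper is mounted at the origin on the work surface. World frame = base frame: x ahead of the robot, y to its left, z up, the work surface at z = 0. Lengths are in m, angles in rad, forces in N, time in s.
With the tool pointing down it reaches from about 0.375 to 0.9 m from the base axis. Payload 3.1 kg.
Tool frame: the origin (TCP) lies between the finger pads; the fingertips stand manip.finger_overhang ahead of it and the grasp point (between the pads) lies 5 mm behind it (manip.finger_overhang is the distance from the TCP to the fingertips, in m); z points along the fingers, y is the line along which they close (so a half turn about z gives the same grasp; the last joint's range is limited). The gripper opens to 85 mm and grips with 20 to 120 N. Pads are 22 mm wide; open, the fingers measure 114 mm over their backs; the gripper's body (76 mm by 85 mm) begins 54 mm behind the grasp point. The pads swing forward as they close: fully open they stand 13 mm farther back than shut.
Start: joints at [-1.343, 0.527, 1.433, -0, 1.181, -0.178], TCP at [0.247, -0.574, 0.22] pointing down, gripper open.
Joint ranges: [-3.08, 3.08], [-0.75, 2.2], [0.22, 2.44], [-1.43, 4.57], [0, 2.65], [-2.85, 2.85]. Speed limits (rad/s): [2.79, 2.79, 3.14, 3.14, 3.14, 3.14].

### API

Orientations are given as a unit quaternion [x, y, z, w].
In Python, from station import manip gives the robot as it stands.
- The arm moves only by the tool drive_tool, never from a script. Its argument "plan" is a list of rows, each a list of 7 numbers: the shift along the tool's x, y, z in m, then the turn, a rotation vector about the tool's x, y, z in degrees, then the opening, from -1 (shut) to 1 (fully open). In form: [[x, y, z, wx, wy, wz, gripper], ...]. A call has 1 to 10 rows; each row shifts and turns the commanded pose from where the row before left it, along the tool's axes as they then stand; what a row does not reach is not made up. A row lasts 1/10 s, in which the tool goes at most 50 mm and 8.59 degrees, less where a joint would pass 70% of its speed; a pose out of reach is approached as far as the arm can. A call is refused whole if a number of a shift passes 0.05 or a number of a turn 8.59, either way. A call with a gripper value outside its range is refused whole. The fingers move at their own pace and stop on an object; "newtons" is the grip in N (left out, the last holds). Time passes only in rows, so rows that do not move let the fingers close. It gives the time, the measured TCP pose, the force, the opening and the grip force at its end, in the units of the state.
- manip.sense(): the state, without advancing time (a new reading comes with each control period).
- manip.snapshot(name): name is "side" or "top" or "wrist"; returns a dict with "image" (420x560x3 uint8, red, green, blue), "z_map" (420x560 float32, m along the optical axis (not along the pixel's ray), 0 where there is no reading), "fov_y" (degrees; the focal length in pixels is half the picture's height over the tangent of half this angle, whatever the lens; pixels are square), "cx", "cy" (the principal point, pixels), "extrinsics" (4x4, takes a point from camera to world coordinates); the wrist camera has in their place "mount" (4x4, takes a point from camera to tool coordinates, whose origin is the TCP and whose axes are the flange's). Camera axes: x right, y up, looking along -z (the intrinsics and any distortion apply to the point x, -y, -z); pixel columns grow to the right and rows downward; lengths in m; the calibration is good to about 2 mm. A picture is of the moment at which its call begins: read the wrist's pose just before it.
- manip.sign_off(): hands the job in; it is judged then, once.
The state is a dict: "t": time; "q": joint angles; "qd": joint speeds; "tau": joint torques, N m; "tcp_pos": TCP position; "tool_rot": TCP orientation; "force": force on the tool from outside, world axes, zero at the start; "ft_torque": the same for the moment, N m; "finger_gap": opening from 0.0 (shut) to 1.0 (fully open); "gripper_force": force on a finger pad.
Only numpy, scipy, OpenCV 4.12 (cv2) and the standard library are available. Lean on these libraries where they do the work, as an engineer would, in place of code of your own. Each camera call takes 0.05 s, during which the arm holds its last target. There are 200 camera calls.

## Working session

There is one attempt and no reset: what is moved stays moved. The work goes in short steps, Python scripts to look and compute and a tool call to move; the robot and the scene stay as the last step left them, time stands still between calls to the robot, and variables do not carry over. Pictures are saved under pics/ and viewed, at most 12 in all, crops included, and the job is handed in when it is done.

Besides the shell and the picture viewer there is one more tool, called after ">>>" in YAML: its name, and indented under it one key for each argument. drive_tool: Moves the arm, as the interface text tells. Its arguments: {"type":"object","properties":{"plan":{"type":"array"},"newtons":{"type":"number"}},"required":["plan"]}

```bash
mkdir -p pics; cat > h.py <<'E'
import numpy as np, cv2
from station import manip
def snap(n):
    s=manip.sense(); d=manip.snapshot(n); T=d.get('extrinsics')
    if T is None:
        from scipy.spatial.transform import Rotation as R
        P=np.eye(4); P[:3,:3]=R.from_quat(s['tool_rot']).as_matrix(); P[:3,3]=s['tcp_pos']; T=P@np.array(d['mount'])
    d['T']=np.array(T); d['f']=210/np.tan(np.radians(d['fov_y'])/2); return d
def cloud(d):
    z=d['z_map']; v,u=np.mgrid[:420,:560]
    c=np.stack([(u-d['cx'])/d['f']*z,-(v-d['cy'])/d['f']*z,-z],-1)
    w=c@d['T'][:3,:3].T+d['T'][:3,3]; w[z==0]=np.nan; return w
E
python3 - <<'E'
from h import *
print(manip.sense(), manip.finger_overhang)
for n in('top','side'):
    d=snap(n); np.savez('pics/%s0.npz'%n,w=cloud(d),im=d['image'],T=d['T'])
    cv2.imwrite('pics/%s0.png'%n,cv2.resize(d['image'][...,::-1],(800,600)))
    print({k:v for k,v in d.items() if k not in('image','z_map')})
E
```

```text
{'t': 0.0, 'q': array([-1.34349072e+00,  5.28499681e-01,  1.43392878e+00,  1.35730945e-05,
        1.18140341e+00, -1.78517470e-01]), 'qd': array([-0.00048037,  0.00058335, -0.00072474, -0.00065649,  0.00016998,
        0.00125141]), 'tau': array([ 1.22269757e-03, -4.42344511e+01, -1.78020823e+01, -1.59908172e-04,
        8.39797460e-03, -9.94358942e-07]), 'tcp_pos': array([ 0.24658151, -0.57347672,  0.21860465]), 'tool_rot': array([ 9.79483898e-01,  2.01519331e-01, -2.10354420e-05, -1.11943221e-03]), 'force': array([ 0.24097875, -0.43655572,  0.69865477]), 'ft_torque': array([-0.01949944,  0.00681979, -0.01768738]), 'gripper_force': 0.0, 'finger_gap': 0.9995409463857429} 0.014
{'fov_y': 57.237033432510955, 'cx': 277.2480919226993, 'cy': 209.60270379795693, 'extrinsics': array([[-0.00434281,  0.98916886, -0.14671776,  0.39858689],
       [-0.99996376, -0.00322129,  0.0078808 ,  0.00573959],
       [ 0.00732282,  0.14674667,  0.989147  ,  1.25393107],
       [ 0.        ,  0.        ,  0.        ,  1.        ]]), 'T': array([[-0.00434281,  0.98916886, -0.14671776,  0.39858689],
       [-0.99996376, -0.00322129,  0.0078808 ,  0.00573959],
       [ 0.00732282,  0.14674667,  0.989147  ,  1.25393107],
       [ 0.        ,  0.        ,  0.        ,  1.        ]]), 'f': np.float64(384.8712468267466)}
{'fov_y': 56.08001376048743, 'cx': 274.1779452875522, 'cy': 195.61468215935264, 'extrinsics': array([[-0.99685628,  0.07065248, -0.03585784,  0.53401396],
       [-0.0772367 , -0.76564538,  0.63860915,  0.83357625],
       [ 0.01766493,  0.63937108,  0.76869537,  1.10190456],
       [ 0.        ,  0.        ,  0.        ,  1.        ]]), 'T': array([[-0.99685628,  0.07065248, -0.03585784,  0.53401396],
       [-0.0772367 , -0.76564538,  0.63860915,  0.83357625],
       [ 0.01766493,  0.63937108,  0.76869537,  1.10190456],
       [ 0.        ,  0.        ,  0.        ,  1.        ]]), 'f': np.float64(394.2881374321767)}
```

View pics/top0.png

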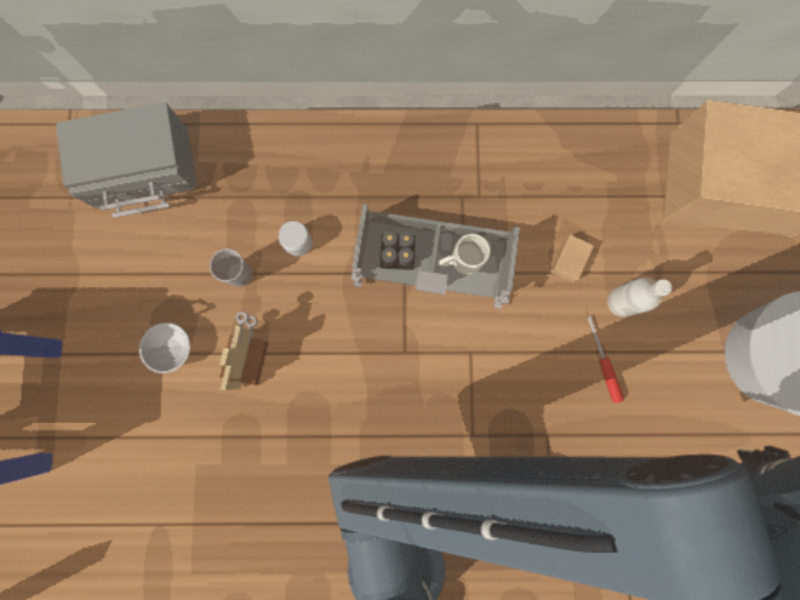

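View pics/side0.png

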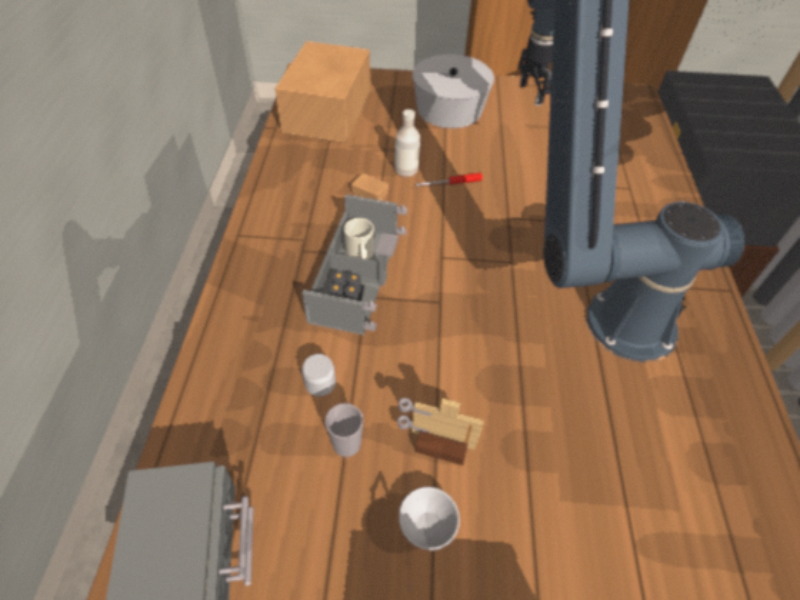

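The top picture shows the pack in the left (+y) bay (398,250), the mug in the right bay, and the door in its rack at (240,355) with its sockets toward +x. The tin (295,238) and tumbler (228,266) are near it, and the bowl is at (164,347). The side picture agrees.

```bash
python3 - <<'E'
from h import *
def line(p):
    p=p[:,:2]; c=np.median(p,0)
    for _ in range(4):
        m=cv2.fitLine(p.astype(np.float32),cv2.DIST_HUBER,0,.01,.01).ravel()
    return m
for n in('top','side'):
    d=np.load('pics/%s0.npz'%n); w=d['w']; im=d['im'].astype(int)
    S=lambda r:(slice(int(r[1]*.7),int(r[3]*.7)),slice(int(r[0]*.7),int(r[2]*.7)))
    R={'top':dict(cab=(345,195,525,312),door=(215,305,272,395)),'side':dict(cab=(300,190,412,338),door=(392,392,490,468))}[n]
    p=w[S(R['cab'])].reshape(-1,3)
    a=p[(p[:,2]>.107)&(p[:,2]<.122)]; k=p[(p[:,2]>.136)&(p[:,2]<.150)]
    print(n,'keeper',len(k),k.mean(0),cv2.minAreaRect(k[:,:2].astype(np.float32)*1000))
    ym=k[:,1].mean()
    for s in(1,-1):
        q=a[(s*(a[:,1]-ym)>.1)]; print(' wall',s,len(q),q.mean(0),cv2.minAreaRect(q[:,:2].astype(np.float32)*1000),line(q))
    p=w[S(R['door'])].reshape(-1,3); p=p[p[:,2]>.02]
    t=p[(p[:,2]>.157)&(p[:,2]<.175)]; print(' tab',len(t),t.mean(0),t.min(0),t.max(0))
    e=p[(p[:,2]>.117)&(p[:,2]<.131)]; print(' panel',len(e),line(e),cv2.minAreaRect(e[:,:2].astype(np.float32)*1000))
    u=p[(p[:,2]>.095)&(p[:,2]<.112)]; print(' sock',len(u),u.mean(0),u.max(0),np.percentile(p[:,2],[50,90,99,100]))
    v=(R['door']); c=d['im'][S(v)][...,::-1]; c2=d['im'][S(R['cab'])][...,::-1]
    h=600; r=[cv2.resize(x,(int(x.shape[1]*h/x.shape[0]),h),interpolation=cv2.INTER_CUBIC) for x in(c,)]
    cv2.imwrite('pics/%s_door.png'%n,r[0]); cv2.imwrite('pics/%s_cab.png'%n,cv2.resize(c2,None,fx=5,fy=5,interpolation=cv2.INTER_CUBIC))
    for lab in ('cab','door'): print(lab,c2.shape if lab=='cab' else c.shape)
E
```

```text
top keeper 279 [ 0.60011875 -0.07600535  0.14148335] ((600.79345703125, -75.99773406982422), (59.4406623840332, 41.24752426147461), 80.81713104248047)
 wall 1 176 [0.69874246 0.07425714 0.11400522] ((695.9429931640625, 74.5997314453125), (15.302705764770508, 165.60186767578125), 83.5347671508789) [ 0.9910227  -0.13369374  0.69874245  0.07425714]
 wall -1 180 [ 0.64911381 -0.24985242  0.11398497] ((644.0804443359375, -249.32908630371094), (16.33101463317871, 163.51564025878906), 78.3593521118164) [ 0.9852772  -0.17096445  0.64911383 -0.24985242]
 tab 52 [0.44867133 0.33508233 0.16463855] [0.43252188 0.3281723  0.15731459] [0.46589233 0.34306636 0.17032073]
 panel 164 [ 0.9787931  -0.20485137  0.4571638   0.33328858] ((462.36285400390625, 330.9034423828125), (18.861255645751953, 160.32447814941406), 80.1328125)
 sock 87 [0.45984115 0.32919475 0.10420116] [0.53925603 0.34442829 0.11191518] [0.05158943 0.12495706 0.16728935 0.17032073]
cab (82, 126, 3)
door (63, 40, 3)
side keeper 170 [ 0.59839368 -0.07286346  0.1410227 ] ((597.9927978515625, -74.98548889160156), (65.06060028076172, 40.1
[... 172 characters left out ...]
73144531) [ 0.9884019  -0.15186098  0.69997483  0.07737128]
 wall -1 123 [ 0.64612703 -0.24684933  0.11288628] ((642.8932495117188, -245.62168884277344), (18.391008377075195, 162.39459228515625), 79.42250061035156) [ 0.98453075 -0.17521183  0.6639386  -0.24988121]
 tab 65 [0.44736134 0.33896749 0.16361224] [0.43013712 0.32906624 0.15712798] [0.4641587  0.34569923 0.16809686]
 panel 193 [ 0.9819375  -0.18920535  0.44969556  0.33994162] ((462.3809814453125, 336.35040283203125), (15.883464813232422, 161.45840454101562), 77.8646011352539)
 sock 166 [0.461606   0.33925168 0.10399967] [0.54297517 0.35614425 0.11199508] [0.0650382  0.12491878 0.16565494 0.16809686]
cab (103, 78, 3)
door (53, 69, 3)
```

View pics/top_cab.png

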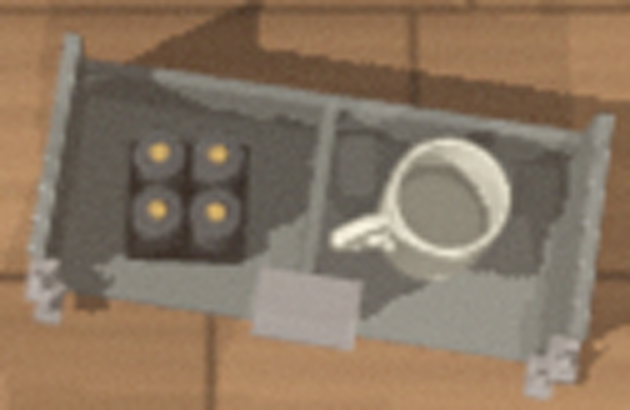

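The two cameras agree to about 3 mm: cabinet yaw is about -9.2°, the left pintle is near (0.623, 0.083), and the door tab is near (0.448, 0.337) with yaw about -11°. I'll raise the arm, go over the cabinet's left front, and refine these with the wrist camera.

>>> drive_tool:
  plan:
    - [0, 0, -0.05, 0, 0, 0, 1]
    - [0, 0, -0.05, 0, 0, 0, 1]
    - [0.034, -0.034, 0, 0, 0, 0, 1]
    - [0.034, -0.034, 0, 0, 0, 0, 1]
    - [0.034, -0.034, 0, 0, 0, 0, 1]
    - [0.034, -0.034, 0, 0, 0, 0, 1]
    - [0.034, -0.034, 0, 0, 0, 0, 1]
    - [0.034, -0.034, 0, 0, 0, 0, 1]
    - [0.034, -0.034, 0, 0, 0, 0, 1]
    - [0.034, -0.034, 0, 0, 0, 0, 1]

```text
t: 1.1
tcp_pos: [0.3894, -0.2149, 0.3194]
tool_rot: [0.98, 0.201, -0.0, -0.0]
force: [1.0, 0.3, 0.0]
finger_gap: 0.999
gripper_force: 0.0
```

>>> drive_tool:
  plan:
    - [0.034, -0.034, 0, 0, 0, 0, 1]
    - [0.034, -0.034, 0, 0, 0, 0, 1]
    - [0.034, -0.034, 0, 0, 0, 0, 1]
    - [0.034, -0.034, 0, 0, 0, 0, 1]
    - [0.034, -0.034, 0, 0, 0, 0, 1]
    - [0.034, -0.034, 0, 0, 0, 0, 1]
    - [0, 0, 0, 0, 0, -8.59, 1]
    - [0, 0, 0, 0, 0, -8.59, 1]
    - [0, 0, 0, 0, 0, -8.59, 1]
    - [0, 0, 0, 0, 0, -8.59, 1]

```text
t: 2.1
tcp_pos: [0.4958, 0.0515, 0.3191]
tool_rot: [0.875, 0.485, -0.001, -0.0]
force: [-0.2, -0.6, -1.0]
finger_gap: 0.999
gripper_force: 0.0
```

>>> drive_tool:
  plan:
    - [0, 0, 0, 0, 0, -8.59, 1]
    - [0, 0, 0, 0, 0, -8.59, 1]
    - [0, 0, 0, 0, 0, -8.59, 1]
    - [0, 0, 0, 0, 0, -8.59, 1]
    - [0, 0, 0, 0, 0, -8.59, 1]
    - [0, 0, 0, 0, 0, -8.59, 1]
    - [0, 0, 0, 0, 0, -8.59, 1]
    - [0, 0, 0, 0, 0, -8.59, 1]
    - [0, 0, 0, 0, 0, -8.59, 1]
    - [0, 0, 0, 0, 0, -8.59, 1]

```text
t: 3.1
tcp_pos: [0.4958, 0.0511, 0.3192]
tool_rot: [0.31, 0.951, -0.0, -0.001]
force: [-0.7, -0.1, -0.0]
finger_gap: 1.001
gripper_force: 0.0
```

>>> drive_tool:
  plan:
    - [0, 0, 0, 0, 0, -8.59, 1]
    - [0, 0, 0, 0, 0, -8.59, 1]
    - [0, 0, 0, 0, 0, -8.59, 1]
    - [0, 0, 0, 0, 0, 0, 1]
    - [0, 0, 0, 0, 0, 0, 1]

```text
t: 3.6
tcp_pos: [0.4959, 0.0511, 0.3193]
tool_rot: [0.095, 0.995, 0.0, -0.0]
force: [-0.4, 0.2, -0.1]
finger_gap: 0.999
gripper_force: 0.0
```

```bash
python3 - <<'E'
from h import *
s=manip.sense(); print(s['t'],s['q'],s['tcp_pos'],s['tool_rot'])
d=snap('wrist'); w=cloud(d); np.savez('pics/w1.npz',w=w,im=d['image'],T=d['T'])
print(np.array(d['mount']),d['f'],d['cx'],d['cy'], d.keys())
cv2.imwrite('pics/w1.png',d['image'][...,::-1])
for r,c in((20,20),(20,540),(400,20),(400,540),(210,280)): print(r,c,w[r,c])
E
```

```text
3.6 [-1.21913048e-01  2.42127939e-01  1.60696022e+00 -1.27204792e-05
  1.29322606e+00 -1.50250679e+00] [0.49593747 0.05106364 0.31933265] [ 9.49562585e-02  9.95481380e-01  3.55808537e-06 -3.60816779e-04]
[[ 7.89111811e-04  9.62868788e-01  2.69968654e-01  6.85315657e-02]
 [ 9.99999621e-01 -6.60389686e-04 -5.67632179e-04  2.52334148e-04]
 [-3.68270794e-04  2.69968999e-01 -9.62868944e-01 -1.54894735e-01]
 [ 0.00000000e+00  0.00000000e+00  0.00000000e+00  1.00000000e+00]] 312.1361838927506 276.89589484325904 207.474045032649 dict_keys(['image', 'z_map', 'fov_y', 'cx', 'cy', 'mount', 'T', 'f'])
20 20 [ 0.23570144 -0.25149472  0.00047799]
20 540 [0.38263249 0.34676142 0.11586913]
400 20 [ 0.47897743 -0.0060268   0.41654855]
400 540 [0.4996231  0.11108173 0.41822163]
210 280 [0.56344472 0.04356635 0.002172  ]
```

View pics/w1.png

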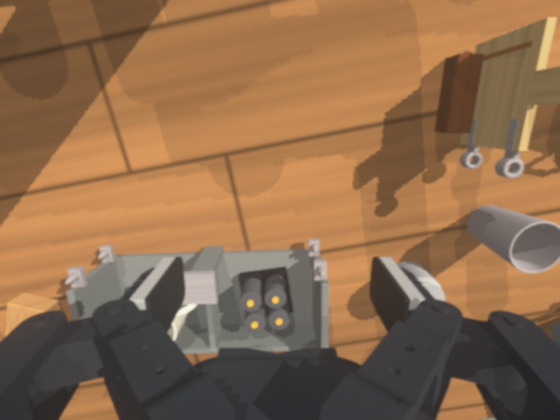

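The wrist picture shows the left pintles at about (314,247) and (320,270), the keeper at (200,287), the pack at (265,300), and the door sockets at (472,158) and (511,166). Next I'll extract 3-D points from it.

```bash
python3 - <<'E'
from h import *
d=np.load('pics/w1.npz'); w=d['w']
def rep(n,r0,r1,c0,c1,z0,z1):
    p=w[r0:r1,c0:c1].reshape(-1,3); p=p[(p[:,2]>z0)&(p[:,2]<z1)]
    print(n,len(p),p.mean(0).round(4),np.array(cv2.minAreaRect(p[:,:2].astype(np.float32)*1000)[0]).round(1),[round(x,1) for x in cv2.minAreaRect(p[:,:2].astype(np.float32)*1000)[1]],'med',np.median(p,0).round(4))
rep('ptop tip',232,285,300,335,.111,.135)
rep('ptop arm',232,285,300,335,.095,.110)
rep('plow tip',232,262,300,335,.036,.052)
rep('plow arm',232,262,300,335,.022,.034)
rep('prtop tip',240,290,60,125,.117,.135)
rep('prlow tip',240,290,60,125,.036,.052)
rep('keeper',240,310,180,222,.136,.150)
rep('wallL',270,350,312,332,.109,.119)
for z in w[240:285:2,308:326:3,2]: print((z*1000).round().astype(int))
E
python3 - <<'E'
import cv2
i=cv2.imread('pics/w1.png')
a=cv2.resize(i[228:298,282:352],(400,400),interpolation=cv2.INTER_CUBIC);b=cv2.resize(i[100:190,450:560],(489,400),interpolation=cv2.INTER_CUBIC)
cv2.imwrite('pics/w1c.png',cv2.hconcat([a,b[:,:400]]))
E
```

```text
ptop tip 79 [0.6244 0.0844 0.117 ] [628.5  84.8] [24.2, 9.2] med [0.6204 0.0843 0.1163]
ptop arm 231 [0.6236 0.083  0.1049] [628.6  83.1] [17.5, 36.0] med [0.6206 0.0825 0.1056]
plow tip 54 [0.6242 0.0842 0.0422] [628.1  84.6] [24.1, 9.1] med [0.6198 0.0842 0.0419]
plow arm 164 [0.624  0.0832 0.0303] [627.2  83.5] [17.4, 32.3] med [0.6229 0.0828 0.0306]
prtop tip 40 [ 0.5707 -0.2303  0.1201] [ 570.6 -229.8] [7.8, 6.2] med [ 0.5704 -0.2303  0.1198]
prlow tip 229 [ 0.5963 -0.2364  0.0436] [ 596.7 -240.1] [13.9, 62.8] med [ 0.5967 -0.2371  0.0436]
keeper 1041 [ 0.6    -0.0621  0.1423] [600.9 -65. ] [41.4, 41.3] med [ 0.6002 -0.0619  0.1426]
wallL 577 [0.6799 0.0789 0.1152] [676.1  79.7] [13.9, 118.2] med [0.6787 0.079  0.1156]
[30 30 31 30  2  1]
[32 31 30 30  1  1]
[31 31 33 32  1  1]
[31 36 41 30  0 -1]
[31 41 45 31  1  2]
[31 42 49 30  0 -1]
[                  32                   31                   29
                   30 -9223372036854775808                    2]
[31 31 31 31  2  1]
[31 30 31 31  2  0]
[10  9 38 39 38  0]
[  8   9 101 101 100 100]
[  8   9 106 105 107 105]
[  8   8 105 105 105 106]
[  8   9 105 107 107 105]
[  9  10 106 109 113 109]
[  9   8 104 114 116 117]
[  7   8 105 115 120 119]
[  9   8 106 107 122 123]
[  9   8 104 106 120 107]
[  8   9 107 106 106 107]
[  7   9 105  79 106 106]
[ 10   8  43  78 110 112]
[  8   9  43  77 110 116]<stdin>:14: RuntimeWarning: invalid value encountered in cast
```

View pics/w1c.png

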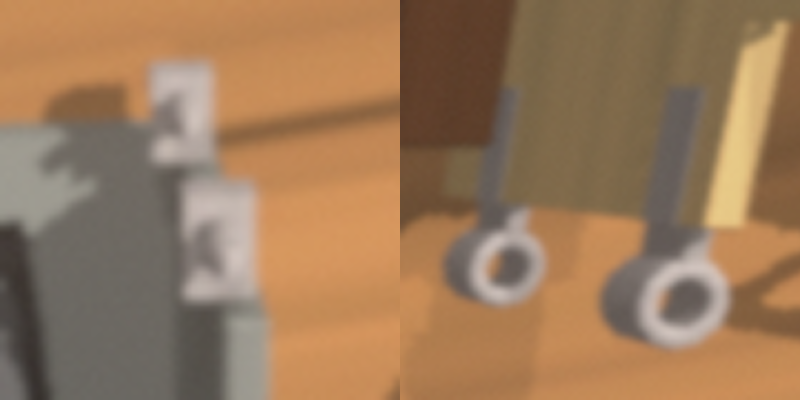

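The crop shows the left pintle pins clearly (left), and both ring sockets beside the door panel (right). I'll refine the numbers from the same cloud.

```bash
python3 - <<'E'
from h import *
d=np.load('pics/w1.npz'); w=d['w'].reshape(-1,3)
def near(x,y,r,z0,z1):
    return w[(np.hypot(w[:,0]-x,w[:,1]-y)<r)&(w[:,2]>z0)&(w[:,2]<z1)]
for nm,z in(('top',.105),('low',.030)):
    for y0,x0 in((.084,.620),(-.231,.571)):
        p=near(x0,y0,.011,z+.009,z+.022); print('pin',nm,len(p),p.mean(0).round(4),((p.max(0)+p.min(0))/2).round(4),(p.max(0)-p.min(0)).round(4))
        a=near(x0,y0,.013,z-.003,z+.004); print('   arm',len(a),((a.max(0)+a.min(0))/2).round(4))
for n in ('w1','top0','side0'):
  d=np.load('pics/%s.npz'%n); w=d['w'].reshape(-1,3)
  # sockets tops in rack: low top at 8+18+16=42, top at 117
  for z in(.042,.117):
    p=w[(np.hypot(w[:,0]-.532,w[:,1]-.319)<.022)&(abs(w[:,2]-z)<.004)&(w[:,0]>.515)]
    if len(p)>3: print(n,'sock',z,len(p),((p.max(0)+p.min(0))/2).round(4),(p.max(0)-p.min(0)).round(4))
  if n!='w1':
    p=w[(np.hypot(w[:,0]-.62,w[:,1]-.084)<.011)&(w[:,2]>.114)&(w[:,2]<.127)]
    if len(p): print(n,'pin top',len(p),p.mean(0).round(4))
E
```

```text
pin top 50 [0.6196 0.0836 0.119 ] [0.6204 0.0837 0.1194] [0.0073 0.0091 0.0107]
   arm 125 [0.6214 0.0839 0.1056]
pin top 58 [ 0.5707 -0.2301  0.1187] [ 0.5712 -0.2312  0.1189] [0.0086 0.0083 0.0098]
   arm 167 [ 0.5722 -0.2312  0.1055]
pin low 32 [0.6196 0.0836 0.0444] [0.6203 0.0838 0.0448] [0.0077 0.0091 0.0088]
   arm 103 [0.6212 0.0836 0.0301]
pin low 43 [ 0.5707 -0.2302  0.0438] [ 0.5713 -0.2311  0.0446] [0.0086 0.0085 0.0108]
   arm 115 [ 0.5722 -0.2309  0.0304]
w1 sock 0.042 226 [0.5291 0.3197 0.0415] [0.0279 0.0234 0.0067]
w1 sock 0.117 333 [0.5292 0.3197 0.1164] [0.0282 0.023  0.0068]
top0 sock 0.042 26 [0.5303 0.3162 0.0415] [0.0259 0.0196 0.0064]
top0 sock 0.117 38 [0.5298 0.3173 0.1167] [0.0269 0.0213 0.0074]
top0 pin top 8 [0.6222 0.0812 0.1187]
side0 sock 0.042 33 [0.5293 0.3213 0.0413] [0.0237 0.023  0.0061]
side0 sock 0.117 45 [0.5279 0.3215 0.1164] [0.0254 0.0218 0.0064]
side0 pin top 6 [0.6196 0.086  0.1177]
```

>>> drive_tool:
  plan:
    - [0.017, 0.045, 0, 0, 0, 0, 1]
    - [0.017, 0.045, 0, 0, 0, 0, 1]
    - [0.017, 0.045, 0, 0, 0, 0, 1]
    - [0.017, 0.045, 0, 0, 0, 0, 1]
    - [0.017, 0.045, 0, 0, 0, 0, 1]
    - [0.017, 0.046, 0, 0, 0, 0, 1]
    - [0, 0, 0, 0, 0, 0, 1]
    - [0, 0, 0, 0, 0, 0, 1]

```text
t: 4.45
tcp_pos: [0.4457, 0.3371, 0.3192]
tool_rot: [0.093, 0.996, -0.0, -0.0]
force: [0.4, 0.2, -0.6]
finger_gap: 0.999
gripper_force: 0.0
```

```bash
python3 - <<'E'
from h import *
s=manip.sense(); print(s['t'],s['tcp_pos'],s['tool_rot'])
d=snap('wrist'); W=cloud(d); np.savez('pics/w2.npz',w=W,im=d['image'],T=d['T'])
cv2.imwrite('pics/w2.png',d['image'][...,::-1])
w=W.reshape(-1,3); r=np.hypot(w[:,0]-.447,w[:,1]-.3365)
for n,z,R in(('tab',.166,.03),('panel',.124,.085),('sock',.117,.13)):
    p=w[(r<R)&(abs(w[:,2]-z)<.0045)]
    if n=='sock': p=p[np.hypot(p[:,0]-.531,p[:,1]-.3197)<.016]
    q=p[:,:2].astype(np.float32)*1000; print(n,len(p),p.mean(0).round(4),cv2.minAreaRect(q),cv2.fitLine(q,cv2.DIST_HUBER,0,.01,.01).ravel())
T=np.eye(4)
from scipy.spatial.transform import Rotation as Ro
print(Ro.from_quat(s['tool_rot']).as_matrix().round(4))
E
```

```text
4.45 [0.44569894 0.33707269 0.31922954] [ 9.26317676e-02  9.95700295e-01 -4.88307244e-04 -1.99121189e-04]
tab 332 [0.4472 0.3379 0.1665] ((447.5806579589844, 337.80596923828125), (9.956820487976074, 33.87260818481445), 77.58545684814453) [ 9.7572410e-01 -2.1900351e-01  4.4715787e+02  3.3782367e+02]
panel 668 [0.4406 0.3393 0.1246] ((448.0744934082031, 337.8417663574219), (9.961496353149414, 131.22425842285156), 78.39106750488281) [ 9.7914189e-01 -2.0317772e-01  4.4051871e+02  3.3933966e+02]
sock 225 [0.5303 0.3207 0.117 ] ((530.5819091796875, 319.88946533203125), (23.716299057006836, 23.34089469909668), 32.54112243652344) [ 9.7928333e-01 -2.0249486e-01  5.2945276e+02  3.2071231e+02]
[[-9.828e-01  1.845e-01 -5.000e-04]
 [ 1.845e-01  9.828e-01 -9.000e-04]
 [ 3.000e-04 -1.000e-03 -1.000e+00]]
```

View pics/w2.png

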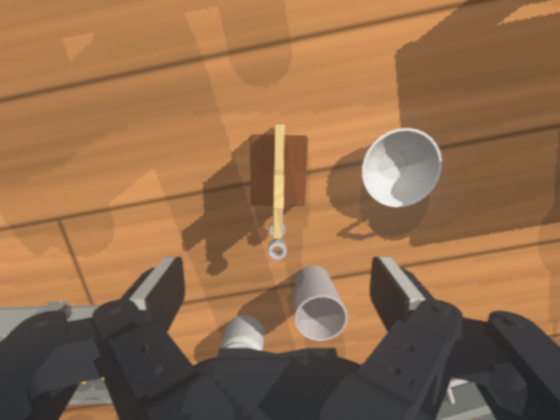

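The wrist picture shows the tab and panel edge-on at column 279, rows 125-238, with the rack under it and the fingers straddling it. Door centre is (0.4478, 0.3378) and yaw -11.65°; heights and sizes match the given values. I'll descend and grip.

>>> drive_tool:
  plan:
    - [-0.002, 0.001, 0.04, 0, 0, 1, 1]
    - [0, 0, 0.04, 0, 0, 0, 1]
    - [0, 0, 0.04, 0, 0, 0, 1]
    - [0, 0, 0.03, 0, 0, 0, 1]
    - [0, 0, 0.023, 0, 0, 0, 1]
    - [0, 0, 0, 0, 0, 0, 1]
    - [0, 0, 0, 0, 0, 0, -1]
    - [0, 0, 0, 0, 0, 0, -1]
    - [0, 0, 0, 0, 0, 0, -1]
    - [0, 0, 0, 0, 0, 0, -1]
  newtons: 60

```text
t: 5.5
tcp_pos: [0.4492, 0.3371, 0.1479]
tool_rot: [0.102, 0.995, 0.001, 0.001]
force: [0.1, -1.2, -0.1]
finger_gap: 0.335
gripper_force: 0.0
```

>>> drive_tool:
  plan:
    - [0, 0, 0, 0, 0, 0, -1]
    - [0, 0, 0, 0, 0, 0, -1]
    - [0, 0, 0, 0, 0, 0, -1]
    - [0, 0, 0, 0, 0, 0, -1]
    - [0, 0, 0, 0, 0, 0, -1]

```text
t: 6.0
tcp_pos: [0.4489, 0.3374, 0.1476]
tool_rot: [0.102, 0.995, 0.001, 0.001]
force: [-1.7, -0.7, 6.2]
finger_gap: 0.091
gripper_force: 59.8
```

>>> drive_tool:
  plan:
    - [0, 0, -0.01, 0, 0, 0, -1]
    - [0, 0, -0.02, 0, 0, 0, -1]
    - [0, 0, -0.027, 0, 0, 0, -1]
    - [0, 0, -0.03, 0, 0, 0, -1]
    - [0, 0, -0.025, 0, 0, 0, -1]
    - [-0.011, -0.032, 0, 0, 0, 0, -1]
    - [-0.011, -0.032, 0, 0, 0, 0, -1]
    - [-0.011, -0.032, 0, 0, 0, 0, -1]
    - [-0.011, -0.032, 0, 0, 0, 0, -1]
    - [-0.011, -0.032, 0, 0, 0, 0, -1]

```text
t: 7.0
tcp_pos: [0.4692, 0.1677, 0.2585]
tool_rot: [0.102, 0.995, -0.0, -0.001]
force: [-0.1, -0.1, -2.4]
finger_gap: 0.095
gripper_force: 58.9
```

>>> drive_tool:
  plan:
    - [-0.011, -0.032, 0, 0, 0, 0, -1]
    - [-0.009, -0.024, 0, 0, 0, 0, -1]
    - [0, 0, 0.02, 0, 0, 0, -1]
    - [0, 0, 0.03, 0, 0, 0, -1]
    - [0, 0, 0.02, 0, 0, 0, -1]
    - [0, 0, 0.011, 0, 0, 0, -1]
    - [0, 0, 0, 0, 0, 0, -1]
    - [0, 0, 0, 0, 0, 0, -1]
    - [0, 0, 0, 0, 0, 0, -1]

```text
t: 7.9
tcp_pos: [0.479, 0.1103, 0.1787]
tool_rot: [0.102, 0.995, 0.0, 0.001]
force: [-0.2, 0.9, -3.1]
finger_gap: 0.089
gripper_force: 58.9
```

```bash
python3 - <<'E'
from h import *
s=manip.sense(); print(s['t'],s['tcp_pos'],s['tool_rot'],s['finger_gap'],s['force'])
ims=[]
for n in('top','side','wrist'):
    d=snap(n); W=cloud(d); np.savez('pics/%s1.npz'%n,w=W,im=d['image'],T=d['T'])
    w=W.reshape(-1,3)
    def pr(l,p): 
        if len(p)>4: print(n,l,len(p),p.mean(0).round(4),((p.max(0)+p.min(0))/2).round(4),(p.max(0)-p.min(0)).round(4))
    pr('pin',w[(np.hypot(w[:,0]-.62,w[:,1]-.084)<.011)&(w[:,2]>.114)&(w[:,2]<.127)])
    for z in(.148,.073): pr('sock',w[(np.hypot(w[:,0]-.561,w[:,1]-.093)<.018)&(abs(w[:,2]-z)<.005)])
    m=d['T']; c=(np.array([.58,.09,.12])-m[:3,3])@m[:3,:3]; u=int(d['cx']-d['f']*c[0]/c[2]); v=int(d['cy']+d['f']*c[1]/c[2]); print(u,v)
    u=min(max(u,50),509);v=min(max(v,50),369)
    ims.append(cv2.resize(d['image'][v-50:v+50,u-50:u+50,::-1],(400,400),interpolation=cv2.INTER_CUBIC))
cv2.imwrite('pics/c1.png',cv2.hconcat(ims[:2]))
E
```

```text
7.9 [0.47902696 0.11027846 0.17868007] [1.01925689e-01 9.94791265e-01 1.03360070e-04 1.21749368e-03] 0.08908609724433864 [-0.22399994  0.87042303 -3.0885967 ]
top pin 6 [0.6218 0.0811 0.1208] [0.6217 0.0812 0.1201] [0.0037 0.006  0.0061]
245 205
side sock 38 [0.5595 0.0948 0.1469] [0.558  0.0946 0.1471] [0.0277 0.0237 0.0076]
side sock 33 [0.5583 0.0944 0.0723] [0.5576 0.0947 0.0721] [0.0264 0.0204 0.0066]
272 213
wrist sock 551 [0.5576 0.0941 0.1474] [0.5578 0.0935 0.1467] [0.0229 0.0227 0.0073]
277 340
```

View pics/c1.png

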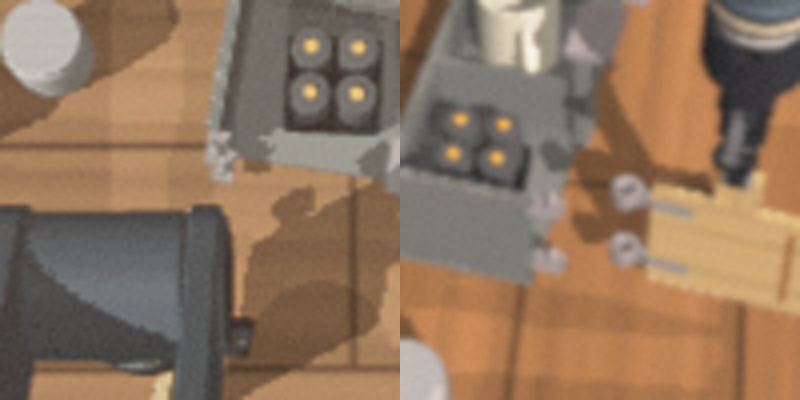

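```bash
python3 - <<'E'
from h import *
for n in('wrist','side'):
  w=np.load('pics/%s1.npz'%n)['w'].reshape(-1,3)
  for z in(.147,.072):
    p=w[(abs(w[:,0]-.56)<.025)&(abs(w[:,1]-.093)<.02)&(abs(w[:,2]-z)<.005)]
    if len(p)<5: continue
    print(n,z,len(p),p.min(0).round(4),p.max(0).round(4),'xmax98',np.percentile(p[:,0],98).round(4), np.percentile(p[:,2],[5,50,95]).round(4))
  for z in(.1095,.035,.025):
    p=w[(np.hypot(w[:,0]-.62,w[:,1]-.084)<.02)&(abs(w[:,2]-z)<.02)]; print('  pinreg',z,len(p))
w=np.load('pics/wrist1.npz')['w'].reshape(-1,3)
w2=np.load('pics/w2.npz')['w'].reshape(-1,3)
for ww,x,y,z in((w,.56,.0935,.147),(w2,.5315,.3203,.117)):
    p=ww[(np.hypot(ww[:,0]-x,ww[:,1]-y)<.016)&(abs(ww[:,2]-z)<.004)]; print(len(p),p.mean(0),p.max(0),p.min(0))
p=w[(abs(w[:,2]-.155)<.005)&(np.hypot(w[:,0]-.478,w[:,1]-.111)<.085)]
q=p[:,:2].astype(np.float32)*1000; print(len(p),cv2.minAreaRect(q))
E
python3 - <<'E'
import cv2,numpy as np
i=np.load('pics/wrist1.npz')['im'][...,::-1]
cv2.imwrite('pics/wr1.png',cv2.resize(i[200:420,130:430],(800,586),interpolation=cv2.INTER_CUBIC))
E
```

```text
wrist 0.147 593 [0.5351 0.0821 0.142 ] [0.5692 0.1049 0.1503] xmax98 0.5683 [0.1427 0.1479 0.1493]
  pinreg 0.1095 0
  pinreg 0.035 8
  pinreg 0.025 8
side 0.147 47 [0.5374 0.0827 0.1424] [0.5719 0.1064 0.1511] xmax98 0.5717 [0.143  0.1466 0.1502]
side 0.072 43 [0.5374 0.0842 0.0673] [0.5708 0.1065 0.0757] xmax98 0.5706 [0.0678 0.072  0.0753]
  pinreg 0.1095 55
  pinreg 0.035 55
  pinreg 0.025 50
551 [0.55761976 0.09413628 0.14744626] [0.56921424 0.1048446  0.1503398 ] [0.54636222 0.08214905 0.14302281]
220 [0.53047566 0.3206479  0.11704003] [0.54266555 0.33188533 0.11944038] [0.51676762 0.30879614 0.11311465]
2026 ((482.5384826660156, 109.67582702636719), (10.029329299926758, 141.1981658935547), 78.31840515136719)
```

View pics/wr1.png

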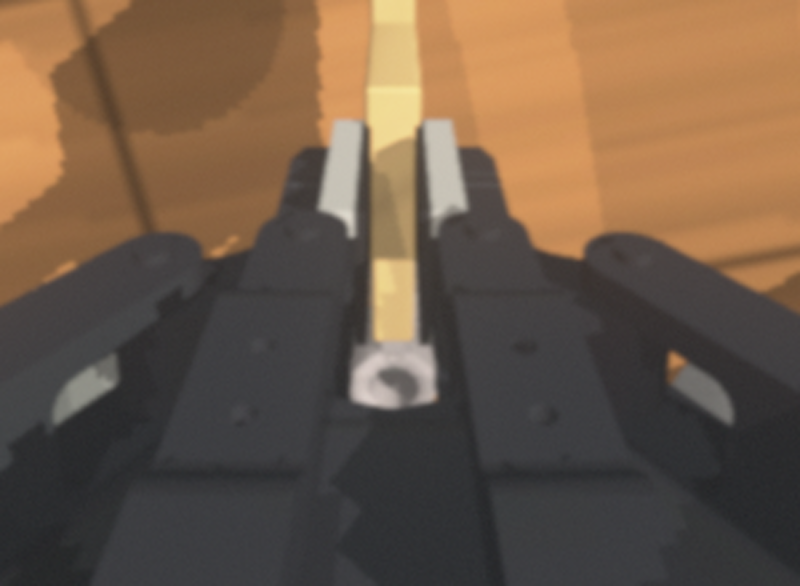

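The picture looks down the gripper: the tab is held squarely between the pads, with the upper ring at (392,380) centred on the gripper axis. All the views agree with the kinematic prediction of the socket at (0.562, 0.0933), 27 mm above seat, so I need (0.0585, -0.0095) in world axes to the pin.

>>> drive_tool:
  plan:
    - [-0.01, 0.0006, 0, 0, 0, 0, -1]
    - [-0.01, 0.0005, 0, 0, 0, 0, -1]
    - [-0.01, 0.0005, 0, 0, 0, 0, -1]
    - [-0.01, 0.0005, 0, 0, 0, 0, -1]
    - [-0.01, 0.0005, 0, 0, 0, 0, -1]
    - [-0.009, 0, 0, 0, 0, 0, -1]
    - [0, 0, 0, 0, 0, 0, -1]
    - [0, 0, 0, 0, 0, 0, -1]

```text
t: 8.85
tcp_pos: [0.5361, 0.1007, 0.1773]
tool_rot: [0.102, 0.995, -0.0, -0.001]
force: [-0.0, 0.1, -1.7]
finger_gap: 0.091
gripper_force: 58.9
```

```bash
python3 - <<'E'
from h import *
s=manip.sense(); print(s['t'],s['tcp_pos'],s['tool_rot'],s['force'])
print('pred sock',s['tcp_pos'][:2]+[.0831,-.017])
ims=[]
d=snap('side'); W=cloud(d); np.savez('pics/side2.npz',w=W,im=d['image'])
w=W.reshape(-1,3)
for z in (.147,.072,.119,.044):
    p=w[(abs(w[:,0]-.617)<.025)&(abs(w[:,1]-.085)<.02)&(abs(w[:,2]-z)<.005)]
    if len(p): print(z,len(p),p.mean(0).round(4),p.min(0).round(4),p.max(0).round(4))
E
```

```text
8.85 [0.53608687 0.10065344 0.17731063] [ 1.02190973e-01  9.94764605e-01 -2.64695858e-05 -6.19700258e-04] [-0.03285852  0.07153127 -1.68873771]
pred sock [0.61918687 0.08365344]
0.147 42 [0.6111 0.0865 0.1457] [0.5932 0.0705 0.1423] [0.6288 0.0964 0.1519]
0.072 40 [0.6145 0.0873 0.0712] [0.5931 0.0751 0.0675] [0.6418 0.0972 0.0766]
0.119 12 [0.6197 0.0887 0.1168] [0.5931 0.0825 0.1145] [0.6412 0.0959 0.1226]
0.044 11 [0.6153 0.0894 0.0433] [0.5927 0.0832 0.0407] [0.6388 0.0954 0.0485]
```

>>> drive_tool:
  plan:
    - [-0.0012, 0, 0, 0, 0, 0, -1]
    - [0, 0, 0.004, 0, 0, 0, -1]
    - [0, 0, 0.004, 0, 0, 0, -1]
    - [0, 0, 0.003, 0, 0, 0, -1]
    - [0, 0, 0.002, 0, 0, 0, -1]
    - [0, 0, 0, 0, 0, 0, -1]

```text
t: 9.5
tcp_pos: [0.5372, 0.1005, 0.1641]
tool_rot: [0.102, 0.995, -0.0, -0.001]
force: [-0.1, -0.1, -2.8]
finger_gap: 0.092
gripper_force: 58.9
```

>>> drive_tool:
  plan:
    - [0, 0, 0.002, 0, 0, 0, -1]
    - [0, 0, 0.002, 0, 0, 0, -1]
    - [0, 0, 0.002, 0, 0, 0, -1]
    - [0, 0, 0, 0, 0, 0, -1]

```text
t: 9.9
tcp_pos: [0.5374, 0.1005, 0.1583]
tool_rot: [0.102, 0.995, -0.0, -0.0]
force: [-0.5, -0.4, -2.7]
finger_gap: 0.086
gripper_force: 58.9
```

Nothing is rubbing. About 6.5 mm remains to the seat.

>>> drive_tool:
  plan:
    - [0, 0, 0.002, 0, 0, 0, -1]
    - [0, 0, 0.002, 0, 0, 0, -1]
    - [0, 0, 0.0015, 0, 0, 0, -1]
    - [0, 0, 0, 0, 0, 0, -1]
    - [0, 0, 0, 0, 0, 0, -1]

```text
t: 10.4
tcp_pos: [0.5375, 0.1005, 0.1531]
tool_rot: [0.102, 0.995, 0.0, -0.0]
force: [-0.4, -0.2, -3.0]
finger_gap: 0.091
gripper_force: 58.9
```

>>> drive_tool:
  plan:
    - [0, 0, 0.001, 0, 0, 0, -1]
    - [0, 0, 0.001, 0, 0, 0, -1]
    - [0, 0, 0, 0, 0, 0, -1]

```text
t: 10.7
tcp_pos: [0.5375, 0.1005, 0.1512]
tool_rot: [0.102, 0.995, 0.0, -0.0]
force: [-1.0, 0.7, -0.9]
finger_gap: 0.092
gripper_force: 59.1
```

>>> drive_tool:
  plan:
    - [0, 0, 0.0005, 0, 0, 0, -1]
    - [0, 0, 0, 0, 0, 0, -0.5]
    - [0, 0, 0, 0, 0, 0, 0]
    - [0, 0, 0, 0, 0, 0, 0.3]
    - [0, 0, 0, 0, 0, 0, 0.3]
    - [0, 0, 0, 0, 0, 0, 0.3]

```text
t: 11.3
tcp_pos: [0.5377, 0.1004, 0.1506]
tool_rot: [0.102, 0.995, 0.0, 0.0]
force: [-0.5, 0.4, 0.4]
finger_gap: 0.648
gripper_force: 0.0
```

```bash
python3 - <<'E'
from h import *
s=manip.sense(); print(s['t'],s['tcp_pos'],s['finger_gap'],s['force'])
d=snap('wrist'); W=cloud(d); w=W.reshape(-1,3)
cv2.imwrite('pics/w4.png',d['image'][...,::-1])
for z in(.170,.128):
    p=w[(abs(w[:,2]-z)<.004)&(np.hypot(w[:,0]-.5365,w[:,1]-.1012)<.075)]
    # keep near the door line
    p=p[abs((p[:,0]-.5365)*.202+(p[:,1]-.1012)*.979)<.03]
    q=p[:,:2].astype(np.float32)*1000; print(z,len(p),p[:,2].mean(),cv2.minAreaRect(q),cv2.fitLine(q,cv2.DIST_HUBER,0,.01,.01).ravel())
d=snap('side'); w=cloud(d).reshape(-1,3)
p=w[(abs(w[:,0]-.617)<.025)&(abs(w[:,1]-.085)<.02)&(w[:,2]>.11)]; print('ring top z',np.percentile(p[:,2],[50,75,95]), 'expect .121, pin top .123')
E
```

```text
11.3 [0.53770945 0.10044312 0.15063692] 0.647571932786032 [-0.50185446  0.370946    0.43929793]
0.17 1561 0.16789079215037958 ((533.1403198242188, 102.14724731445312), (59.80619430541992, 34.37990951538086), 80.49504089355469) [ 9.79949951e-01 -1.99243888e-01  5.33043579e+02  1.01329796e+02]
0.128 1052 0.12629327211962454 ((535.159912109375, 100.8089370727539), (9.918374061584473, 131.85267639160156), 78.5865478515625) [ 9.8058969e-01 -1.9607115e-01  5.4847620e+02  9.8261177e+01]
ring top z [0.11804394 0.12085404 0.12521554] expect .121, pin top .123
```

The door is seated and free: ring top is at 0.121, the panel lies on the pins, and it is swung 90° open. Next I'll retract upward, shut the fingers, and drop beside the tab on the outer (+y) side.

>>> drive_tool:
  plan:
    - [0, 0, -0.015, 0, 0, 0, 0.3]
    - [0, 0, -0.02, 0, 0, 0, 0.3]
    - [0, 0, -0.025, 0, 0, 0, 0.3]
    - [0.002, 0.021, 0, 0, 0, 0, -1]
    - [0.002, 0.022, 0, 0, 0, 0, -1]
    - [0, 0, 0, 0, 0, 0, -1]
    - [0, 0, 0, 0, 0, 0, -1]
    - [0, 0, 0.02, 0, 0, 0, -1]
    - [0, 0, 0.02, 0, 0, 0, -1]
    - [0, 0, 0.015, 0, 0, 0, -1]

```text
t: 12.4
tcp_pos: [0.5417, 0.1424, 0.1544]
tool_rot: [0.102, 0.995, -0.0, -0.001]
force: [-0.1, -0.4, -1.1]
finger_gap: 0.001
gripper_force: 0.0
```

>>> drive_tool:
  plan:
    - [0, 0, 0, 0, 0, 0, -1]
    - [-0.0005, -0.008, 0, 0, 0, 0, -1]
    - [-0.0005, -0.008, 0, 0, 0, 0, -1]
    - [-0.0005, -0.006, 0, 0, 0, 0, -1]
    - [-0.0005, -0.006, 0, 0, 0, 0, -1]
    - [-0.0003, -0.006, 0, 0, 0, 0, -1]
    - [-0.0003, -0.006, 0, 0, 0, 0, -1]
    - [-0.0003, -0.006, 0, 0, 0, 0, -1]
    - [-0.0003, -0.006, 0, 0, 0, 0, -1]
    - [0, 0, 0, 0, 0, 0, -1]

```text
t: 13.4
tcp_pos: [0.5348, 0.0911, 0.1556]
tool_rot: [0.103, 0.995, -0.0, -0.0]
force: [0.2, 0.3, -0.3]
finger_gap: -0.003
gripper_force: 0.0
```

```bash
python3 - <<'E'
from h import *
s=manip.sense(); print(s['t'],s['tcp_pos'],s['finger_gap'],s['force'])
D=s['tcp_pos'][:2]-[.6206,.0837]; print('cab rel pin',D@[.988,-.1547],D@[.1547,.988])
d=snap('side'); cv2.imwrite('pics/s3.png',cv2.resize(d['image'][100:330,150:450,::-1],(780,598),interpolation=cv2.INTER_CUBIC))
E
```

```text
13.4 [0.53479246 0.09109894 0.15558182] -0.0027905625546888035 [ 0.23691527  0.26531116 -0.25978592]
cab rel pin -0.08592246358064097 -0.005964269536227213
```

View pics/s3.png

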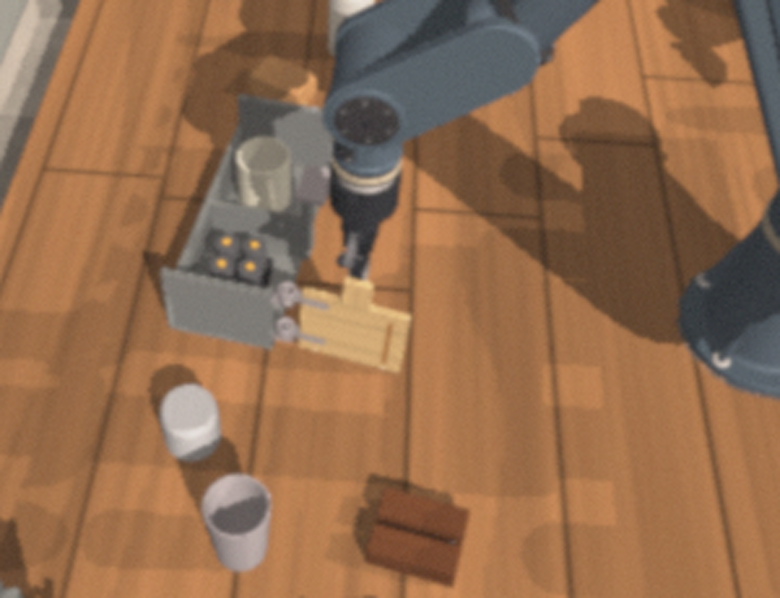

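In the side picture the door still stands out at (355,330), and the fingertips (357,268) seem to be behind its tab. I'll measure the actual yaw.

```bash
python3 - <<'E'
from h import *
for n in('side','wrist'):
    d=snap(n); w=cloud(d).reshape(-1,3)
    r=np.hypot(w[:,0]-.6206,w[:,1]-.0837)
    for z,a,b in((.126,.02,.155),(.165,.06,.11),(.08,.02,.155)):
        p=w[(abs(w[:,2]-z)<(.004 if z!=.08 else .03))&(r<b)&(r>a)&(w[:,0]<.61)]
        if len(p)<8: print(n,z,len(p)); continue
        q=p[:,:2].astype(np.float32)*1000; print(n,z,len(p),cv2.minAreaRect(q),cv2.fitLine(q,cv2.DIST_HUBER,0,.01,.01).ravel().round(3))
cv2.imwrite('pics/w5.png',d['image'][...,::-1])
E
```

```text
side 0.126 85 ((535.463623046875, 101.8675308227539), (12.125664710998535, 131.72776794433594), 78.11505126953125) [ 9.77000e-01 -2.15000e-01  5.44443e+02  1.00721e+02]
side 0.165 36 ((532.5087890625, 101.89471435546875), (11.12179183959961, 32.76700210571289), 81.97769927978516) [ 9.77000e-01 -2.12000e-01  5.32694e+02  1.02318e+02]
side 0.08 466 ((573.576904296875, 51.64027404785156), (91.72218322753906, 227.78463745117188), 36.40471649169922) [ 9.79000e-01 -2.02000e-01  5.35436e+02  1.04828e+02]
wrist 0.126 1318 ((494.6084289550781, 109.00213623046875), (9.522311210632324, 48.812095642089844), 78.47406005859375) [ 9.80000e-01 -1.97000e-01  4.94688e+02  1.08942e+02]
wrist 0.165 657 ((524.9397583007812, 102.83615112304688), (9.999743461608887, 18.04926109313965), 79.08728790283203) [1.00000e+00 2.60000e-02 5.23594e+02 1.03434e+02]
wrist 0.08 490 ((564.514404296875, 39.40190124511719), (69.53519439697266, 223.3058319091797), 36.311100006103516) [ 4.50000e-01 -8.93000e-01  5.98092e+02 -5.21190e+01]
```

View pics/w5.png

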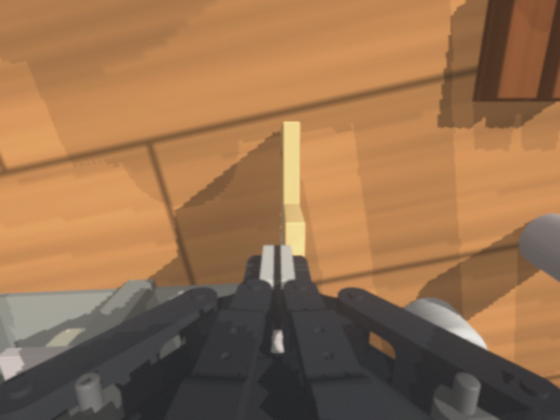

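```bash
python3 - <<'E'
from h import *
s=manip.sense(); print(s['t'],s['q'],s['tcp_pos'],s['force'])
d=snap('wrist'); w=cloud(d)
for r in(225,240,248,256,266,276): print(r,[tuple((w[r,c]*1000).round().astype(int)) if w[r,c,0]==w[r,c,0] else 0 for c in(265,272,284,290,297,302)])
d=snap('side'); w=cloud(d).reshape(-1,3)
p=w[(np.hypot(w[:,0]-.535,w[:,1]-.095)<.03)&(w[:,2]>.135)&(w[:,2]<.25)]
for z in np.arange(.14,.25,.01):
    q=p[abs(p[:,2]-z)<.005]
    if len(q): print(round(z,3),len(q),q.min(0).round(3),q.max(0).round(3))
E
```

```text
13.55 [-3.59334478e-02  5.04966868e-01  1.70328569e+00  1.86850852e-04
  9.33278738e-01 -1.40221840e+00] [0.53499502 0.09188554 0.15559836] [ 0.25627422  0.70547195 -0.04790758]
225 [(np.int64(569), np.int64(72), np.int64(0)), (np.int64(571), np.int64(80), np.int64(0)), (np.int64(517), np.int64(99), np.int64(166)), (np.int64(517), np.int64(102), np.int64(167)), (np.int64(518), np.int64(106), np.int64(167)), (np.int64(518), np.int64(108), np.int64(167))]
240 [(np.int64(585), np.int64(69), np.int64(2)), (np.int64(587), np.int64(76), np.int64(0)), (np.int64(525), np.int64(98), np.int64(166)), (np.int64(525), np.int64(101), np.int64(168)), (np.int64(526), np.int64(104), np.int64(167)), (np.int64(526), np.int64(107), np.int64(167))]
248 [(np.int64(523), np.int64(89), np.int64(176)), (np.int64(523), np.int64(92), np.int64(176)), (np.int64(525), np.int64(98), np.int64(176)), (np.int64(525), np.int64(100), np.int64(176)), (np.int64(530), np.int64(103), np.int64(167)), (np.int64(530), np.int64(106), np.int64(167))]
256 [(np.int64(524), np.int64(89), np.int64(183)), (np.int64(524), np.int64(92
[... 596 characters left out ...]
(525), np.int64(97), np.int64(203)), (np.int64(525), np.int64(99), np.int64(203)), (np.int64(530), np.int64(102), np.int64(195)), (np.int64(530), np.int64(104), np.int64(196))]
0.14 21 [0.516 0.1   0.135] [0.55  0.109 0.145]
0.15 23 [0.519 0.1   0.145] [0.55  0.109 0.154]
0.16 31 [0.517 0.098 0.155] [0.547 0.108 0.165]
0.17 24 [0.517 0.094 0.165] [0.548 0.107 0.174]
0.18 14 [0.522 0.088 0.175] [0.545 0.107 0.185]
0.19 10 [0.522 0.087 0.185] [0.542 0.108 0.193]
0.2 1 [0.525 0.1   0.199] [0.525 0.1   0.199]
0.21 5 [0.523 0.097 0.21 ] [0.532 0.108 0.214]
0.22 7 [0.526 0.1   0.216] [0.535 0.123 0.224]
0.23 16 [0.521 0.102 0.225] [0.553 0.122 0.235]
0.24 14 [0.516 0.089 0.236] [0.553 0.115 0.245]
```

The depth shows the shut fingertips end at z≈0.172, just above the tab, so they passed over it without touching and the door hasn't moved. I'll go back to the +y side and come in 16 mm lower.

>>> drive_tool:
  plan:
    - [0, 0, -0.015, 0, 0, 0, -1]
    - [0.001, 0.026, 0, 0, 0, 0, -1]
    - [0.001, 0.026, 0, 0, 0, 0, -1]
    - [0, 0, 0.016, 0, 0, 0, -1]
    - [0, 0, 0.015, 0, 0, 0, -1]
    - [0, 0, 0, 0, 0, 0, -1]

```text
t: 14.25
tcp_pos: [0.5419, 0.1436, 0.1378]
tool_rot: [0.102, 0.995, -0.0, -0.002]
force: [-0.1, -0.1, -0.7]
finger_gap: 0.003
gripper_force: 0.0
```

```bash
python3 - <<'E'
from h import *
s=manip.sense(); print(s['t'],s['tcp_pos'],s['force'])
R=np.array([[-.979,.203],[.203,.979]])
d=snap('wrist'); w=cloud(d)
for n in('wrist','side','top'):
    if n!='wrist': d=snap(n); w=cloud(d)
    p=w.reshape(-1,3); l=(p[:,:2]-s['tcp_pos'][:2])@R
    q=p[(abs(l[:,0])<.018)&(abs(l[:,1])<.02)&(p[:,2]>.1)&(p[:,2]<.2)]
    ll=(q[:,:2]-s['tcp_pos'][:2])@R
    if len(q): print(n,len(q),'zmin',np.percentile(q[:,2],[0,2,10]).round(3),'tool y',ll[:,1].min(),ll[:,1].max(),'x',ll[:,0].min(),ll[:,0].max())
    t=p[(abs(p[:,2]-.168)<.005)&(np.hypot(p[:,0]-.535,p[:,1]-.101)<.02)&(abs(l[:,1])>.025)]; print(' tab',len(t),t.mean(0).round(4) if len(t) else '')
E
```

```text
14.25 [0.54186162 0.14361028 0.13783361] [-0.14419538 -0.08312273 -0.74040805]
wrist 4118 zmin [0.153 0.157 0.164] tool y -0.019973587291042424 0.019984013170205383 x -0.012018376007312273 0.014388650092219922
 tab 1268 [0.5276 0.1028 0.1668]
side 28 zmin [0.154 0.154 0.158] tool y -0.005771566177524606 0.014331114449042271 x -0.010583598956074957 0.013245906645653649
 tab 9 [0.5208 0.1054 0.166 ]
 tab 11 [0.5236 0.1023 0.1663]
```

Both cameras put the fingertips at z 0.153, about 15 mm behind the TCP, so 15 mm of tab overlap. I'll go 8 mm lower and push.

>>> drive_tool:
  plan:
    - [0, 0, 0.008, 0, 0, 0, -1]
    - [-0.0005, -0.009, 0, 0, 0, 0, -1]
    - [-0.0005, -0.008, 0, 0, 0, 0, -1]
    - [-0.0004, -0.006, 0, 0, 0, 0, -1]
    - [-0.0004, -0.006, 0, 0, 0, 0, -1]
    - [-0.0004, -0.006, 0, 0, 0, 0, -1]
    - [-0.0004, -0.006, 0, 0, 0, 0, -1]
    - [-0.0004, -0.006, 0, 0, 0, 0, -1]
    - [-0.0004, -0.006, 0, 0, 0, 0, -1]
    - [-0.0004, -0.006, 0, 0, 0, 0, -1]

```text
t: 15.4
tcp_pos: [0.5352, 0.0841, 0.1316]
tool_rot: [0.102, 0.995, 0.0, 0.0]
force: [0.8, 0.3, 0.3]
finger_gap: -0.002
gripper_force: 0.1
```

```bash
cat > yaw.py <<'E'
from h import *
s=manip.sense(); D=s['tcp_pos'][:2]-[.6206,.0837]
print(s['t'],'tcp cab rel pin',(D@[.988,-.1547]).round(4),(D@[.1547,.988]).round(4),s['force'].round(1))
for n in('side','top'):
    w=cloud(snap(n)).reshape(-1,3); E=w[:,:2]-[.6206,.0837]
    cx=E@[.988,-.1547]; cy=E@[.1547,.988]; r=np.hypot(cx,cy)
    k=(abs(w[:,2]-.126)<.004)&(r<.155)&(r>.03)&(cx<.012)&(cy<.02)
    if k.sum()>8: 
        v=cv2.fitLine(np.c_[cx,cy][k].astype(np.float32)*1000,cv2.DIST_HUBER,0,.01,.01).ravel(); print(n,k.sum(),'yaw',np.degrees(np.arctan(v[1]/v[0])).round(1),v.round(2),'z',w[k,2].mean().round(4))
E
python3 yaw.py
```

```text
15.4 tcp cab rel pin -0.0844 -0.0128 [0.8 0.3 0.3]
side 75 yaw 20.5 [  0.94   0.35 -81.33 -29.55] z 0.1248
```

>>> drive_tool:
  plan:
    - [0.0005, -0.005, 0, 0, 0, 0, -1]
    - [0.0005, -0.005, 0, 0, 0, 0, -1]
    - [-0.0025, -0.0052, 0, 0, 0, 0, -1]
    - [-0.003, -0.005, 0, 0, 0, 0, -1]
    - [-0.003, -0.005, 0, 0, 0, 0, -1]
    - [-0.0033, -0.005, 0, 0, 0, 0, -1]
    - [-0.0033, -0.005, 0, 0, 0, 0, -1]
    - [-0.0035, -0.0048, 0, 0, 0, 0, -1]
    - [-0.0037, -0.0048, 0, 0, 0, 0, -1]
    - [-0.0037, -0.0046, 0, 0, 0, 0, -1]

```text
t: 16.5
tcp_pos: [0.55, 0.0307, 0.1316]
tool_rot: [0.102, 0.995, -0.0, -0.0]
force: [1.0, -0.0, 0.3]
finger_gap: 0.001
gripper_force: 0.1
```

```bash
python3 yaw.py
```

```text
16.5 tcp cab rel pin -0.0616 -0.0633 [ 1.  -0.   0.3]
side 62 yaw 55.3 [  0.57   0.82 -47.23 -66.81] z 0.1253
```

>>> drive_tool:
  plan:
    - [-0.0043, -0.0027, 0, 0, 0, 0, -1]
    - [-0.0043, -0.0027, 0, 0, 0, 0, -1]
    - [-0.0043, -0.0027, 0, 0, 0, 0, -1]
    - [-0.0042, -0.0027, 0, 0, 0, 0, -1]
    - [-0.0042, -0.0027, 0, 0, 0, 0, -1]
    - [-0.004, -0.001, 0, 0, 0, 0, -1]
    - [-0.004, -0.001, 0, 0, 0, 0, -1]
    - [-0.004, -0.001, 0, 0, 0, 0, -1]
    - [-0.003, -0.001, 0, 0, 0, 0, -1]
    - [0, 0, 0, 0, 0, 0, -1]

```text
t: 17.6
tcp_pos: [0.5824, 0.0064, 0.1317]
tool_rot: [0.102, 0.995, -0.0, 0.0]
force: [-0.1, -0.9, 0.7]
finger_gap: -0.003
gripper_force: 0.0
```

```bash
python3 yaw.py
```

```text
17.6 tcp cab rel pin -0.0258 -0.0823 [-0.1 -0.9  0.7]
side 42 yaw 81.8 [  0.14   0.99  -8.08 -52.34] z 0.1261
```

>>> drive_tool:
  plan:
    - [-0.0025, -0.0005, 0, 0, 0, 0, -1]
    - [-0.0025, -0.0005, 0, 0, 0, 0, -1]
    - [-0.0025, 0, 0, 0, 0, 0, -1]
    - [-0.002, 0, 0, 0, 0, 0, -1]
    - [0, 0, 0, 0, 0, 0, -1]

```text
t: 18.2
tcp_pos: [0.5913, 0.0036, 0.1316]
tool_rot: [0.102, 0.995, -0.0, 0.0]
force: [0.2, -0.4, 0.0]
finger_gap: 0.001
gripper_force: 0.1
```

```bash
python3 yaw.py
```

```text
18.2 tcp cab rel pin -0.0166 -0.0837 [ 0.2 -0.4  0. ]
side 37 yaw 85.4 [  0.08   1.    -2.45 -55.01] z 0.1258
```

>>> drive_tool:
  plan:
    - [-0.0015, 0, 0, 0, 0, 0, -1]
    - [-0.0015, 0, 0, 0, 0, 0, -1]
    - [-0.001, 0, 0, 0, 0, 0, -1]
    - [0, 0, 0, 0, 0, 0, -1]

```text
t: 18.7
tcp_pos: [0.5939, 0.0031, 0.1315]
tool_rot: [0.102, 0.995, 0.0, -0.001]
force: [-2.8, 0.6, 2.4]
finger_gap: 0.001
gripper_force: 1.3
```

The push force has risen to 2.8 N, which suggests the door is against the post. I'll press one more millimetre, wait, then back straight off and rise.

>>> drive_tool:
  plan:
    - [-0.001, 0, 0, 0, 0, 0, -1]
    - [0, 0, 0, 0, 0, 0, -1]
    - [0, 0, 0, 0, 0, 0, -1]

```text
t: 19.0
tcp_pos: [0.594, 0.0031, 0.1315]
tool_rot: [0.102, 0.995, 0.0, -0.002]
force: [-5.3, -0.1, 3.7]
finger_gap: -0.001
gripper_force: 2.6
```

>>> drive_tool:
  plan:
    - [0.003, 0, 0, 0, 0, 0, -1]
    - [0.01, 0, 0, 0, 0, 0, -1]
    - [0.03, 0, 0, 0, 0, 0, -1]
    - [0.04, 0, 0, 0, 0, 0, -1]
    - [0.03, 0, -0.03, 0, 0, 0, -1]
    - [0.02, 0, -0.045, 0, 0, 0, -1]
    - [0, 0, -0.045, 0, 0, 0, -1]
    - [0, 0, 0, 0, 0, 0, -1]
    - [0, 0, 0, 0, 0, 0, -1]

```text
t: 19.9
tcp_pos: [0.4663, 0.0297, 0.2528]
tool_rot: [0.102, 0.995, -0.0, 0.002]
force: [0.3, 0.3, -0.2]
finger_gap: 0.001
gripper_force: 0.0
```

```bash
python3 yaw.py; python3 - <<'E'
from h import *
# keeper-referenced check and image
d=snap('top'); w=cloud(d).reshape(-1,3); E=w[:,:2]-[.6206,.0837]
cx=E@[.988,-.1547]; cy=E@[.1547,.988]
for nm,z,lo,hi in(('tab',.167,-.11,-.06),('keeper',.142,-.2,-.12)):
    k=(abs(w[:,2]-z)<.005)&(cy>lo)&(cy<hi)&(abs(cx)<.04)
    if k.sum()>3: print(nm,k.sum(),cx[k].mean().round(4),cy[k].mean().round(4),w[k,2].mean().round(4))
d=snap('side'); cv2.imwrite('pics/s6.png',cv2.resize(d['image'][130:250,190:350,::-1],(800,600),interpolation=cv2.INTER_CUBIC))
E
```

```text
19.9 tcp cab rel pin -0.1441 -0.0772 [ 0.3  0.3 -0.2]
side 47 yaw 86.6 [ 6.000e-02  1.000e+00 -3.790e+00 -7.242e+01] z 0.1256
top 68 yaw 88.1 [ 3.000e-02  1.000e+00 -3.900e-01 -6.953e+01] z 0.1253
tab 43 0.0 -0.0912 0.1666
keeper 270 0.0048 -0.1609 0.1417
```

View pics/s6.png

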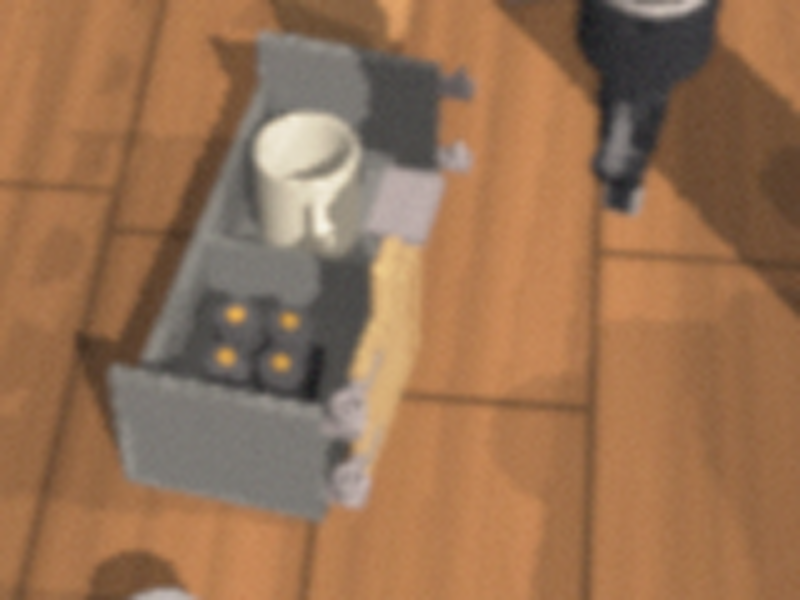

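The side picture shows the door across the battery bay, its free end at the keeper (400,215), with both rings on the pintles. The yaw estimates of 86.6° and 88.1° have little margin, so I'll check from above with the wrist camera.

>>> drive_tool:
  plan:
    - [0, 0, -0.05, 0, 0, 0, -1]
    - [0, 0, -0.05, 0, 0, 0, -1]
    - [-0.035, 0, -0.035, 0, 0, 0, -1]
    - [-0.03, 0, -0.015, 0, 0, 0, -1]
    - [0, 0, 0, 0, 0, 0, -1]
    - [0, 0, 0, 0, 0, 0, -1]
    - [0, 0, 0, 0, 0, 0, -1]

```text
t: 20.8
tcp_pos: [0.5277, 0.0168, 0.3994]
tool_rot: [0.102, 0.995, 0.0, -0.003]
force: [0.3, -0.3, 0.2]
finger_gap: 0.001
gripper_force: 0.0
```

```bash
python3 - <<'E'
from h import *
from scipy.spatial.transform import Rotation as Ro
d=snap('wrist'); w=cloud(d).reshape(-1,3); E=w[:,:2]-[.6206,.0837]
cx=E@[.988,-.1547]; cy=E@[.1547,.988]
def f(nm,k):
    if k.sum()<8: print(nm,k.sum()); return
    q=np.c_[cx,cy][k].astype(np.float32)*1000; v=cv2.fitLine(q,cv2.DIST_HUBER,0,.01,.01).ravel(); print(nm,k.sum(),v.round(3),'ang',np.degrees(np.arctan2(v[1],v[0])).round(2)%180,cv2.minAreaRect(q),w[k,2].mean().round(4))
z=w[:,2]
f('panel',(abs(z-.127)<.003)&(cy<-.03)&(cy>-.13)&(abs(cx)<.03))
f('tab',(abs(z-.168)<.004)&(cy<-.05)&(cy>-.12)&(abs(cx)<.03))
f('keeper',(abs(z-.142)<.003)&(cy<-.12)&(cy>-.20)&(abs(cx)<.04))
f('ring',(abs(z-.121)<.004)&(abs(cy)<.014)&(abs(cx)<.014))
f('pinR',(z>.113)&(z<.127)&(abs(cy+.32)<.012)&(abs(cx)<.012))
f('backwall',(abs(z-.068)<.003)&(cx>.12)&(cx<.17)&(cy<.0)&(cy>-.32))
E
```

```text
panel 288 [ 5.1000e-02  9.9900e-01 -2.1520e+00 -6.6398e+01] ang 87.05 ((-1.7812104225158691, -79.46468353271484), (98.6891860961914, 9.839803695678711), 88.01868438720703) 0.1265
tab 201 [ 1.3000e-02  1.0000e+00 -1.6940e+00 -8.9667e+01] ang 89.27 ((-1.5481863021850586, -89.67910766601562), (33.21565628051758, 10.411613464355469), 86.34779357910156) 0.1671
keeper 1175 [ 2.00000e-03 -1.00000e+00  2.78700e+00 -1.59538e+02] ang 90.11 ((3.619150161743164, -159.7275390625), (41.02590560913086, 60.195884704589844), 0.01169930025935173) 0.1426
ring 184 [ 0.879  0.477  0.2   -1.306] ang 28.48 ((0.9813079833984375, -1.5845985412597656), (23.55878257751465, 22.77188491821289), 42.67486572265625) 0.1211
pinR 40 [   0.794    0.607   -0.959 -317.68 ] ang 37.41 ((-0.8182611465454102, -318.7106018066406), (9.028036117553711, 6.672900676727295), 62.289764404296875) 0.1189
backwall 95 [ 1.31000e-01 -9.91000e-01  1.46748e+02 -2.93090e+02] ang 97.54 ((135.3678741455078, -159.99713134765625), (34.7410774230957, 320.5456237792969), 1.3040072917938232) 0.0682
```

The door is seated and about 88° shut (limit is 85°), but it drifted roughly 2° back off the post after release. I'll do one more soft push with a slow retreat.

>>> drive_tool:
  plan:
    - [0.03, 0, 0.03, 0, 0, 0, -1]
    - [0, 0, 0.05, 0, 0, 0, -1]
    - [0, 0, 0.05, 0, 0, 0, -1]
    - [0, 0, 0.05, 0, 0, 0, -1]
    - [0, 0, 0.05, 0, 0, 0, -1]
    - [0, 0, 0.038, 0, 0, 0, -1]
    - [-0.03, 0, 0, 0, 0, 0, -1]
    - [-0.03, 0, 0, 0, 0, 0, -1]
    - [-0.015, 0, 0, 0, 0, 0, -1]
    - [-0.01, 0, 0, 0, 0, 0, -1]

```text
t: 21.85
tcp_pos: [0.5831, 0.0053, 0.133]
tool_rot: [0.102, 0.995, 0.0, -0.001]
force: [-0.4, -0.1, -0.3]
finger_gap: 0.002
gripper_force: 0.0
```

>>> drive_tool:
  plan:
    - [-0.003, 0, 0, 0, 0, 0, -1]
    - [-0.002, 0, 0, 0, 0, 0, -1]
    - [-0.002, 0, 0, 0, 0, 0, -1]
    - [-0.002, 0, 0, 0, 0, 0, -1]
    - [-0.001, 0, 0, 0, 0, 0, -1]
    - [0, 0, 0, 0, 0, 0, -1]

```text
t: 22.45
tcp_pos: [0.5926, 0.0034, 0.1337]
tool_rot: [0.102, 0.995, 0.0, -0.0]
force: [-0.2, 0.3, -0.4]
finger_gap: -0.001
gripper_force: 0.1
```

>>> drive_tool:
  plan:
    - [-0.001, 0, 0, 0, 0, 0, -1]
    - [-0.001, 0, 0, 0, 0, 0, -1]
    - [-0.0005, 0, 0, 0, 0, 0, -1]
    - [0, 0, 0, 0, 0, 0, -1]
    - [0, 0, 0, 0, 0, 0, -1]

```text
t: 22.95
tcp_pos: [0.594, 0.0031, 0.1336]
tool_rot: [0.102, 0.995, 0.0, -0.001]
force: [-3.7, 0.7, 2.6]
finger_gap: 0.001
gripper_force: 2.4
```

```bash
python3 yaw.py
```

```text
22.95 tcp cab rel pin -0.0138 -0.0837 [-3.7  0.7  2.6]
side 38 yaw 87.1 [ 5.000e-02  1.000e+00  1.700e-01 -5.457e+01] z 0.1257
```

It stops at the same position with 3.7 N, so it is on the post. Retreating slowly.

>>> drive_tool:
  plan:
    - [0.0007, 0, 0, 0, 0, 0, -1]
    - [0.0007, 0, 0, 0, 0, 0, -1]
    - [0.0007, 0, 0, 0, 0, 0, -1]
    - [0.001, 0, 0, 0, 0, 0, -1]
    - [0.002, 0, 0, 0, 0, 0, -1]
    - [0.005, 0, 0, 0, 0, 0, -1]
    - [0.03, 0, 0, 0, 0, 0, -1]
    - [0.04, 0, 0, 0, 0, 0, -1]
    - [0.03, 0, -0.03, 0, 0, 0, -1]
    - [0, 0, -0.05, 0, 0, 0, -1]

```text
t: 24.05
tcp_pos: [0.4785, 0.027, 0.2105]
tool_rot: [0.102, 0.995, 0.001, -0.008]
force: [1.2, -1.0, -0.4]
finger_gap: 0.005
gripper_force: 0.0
```

>>> drive_tool:
  plan:
    - [0, 0, -0.05, 0, 0, 0, -1]
    - [0, 0, 0, 0, 0, 0, -1]
    - [0, 0, 0, 0, 0, 0, -1]
    - [0, 0, 0, 0, 0, 0, -1]
    - [0, 0, 0, 0, 0, 0, -1]

```text
t: 24.55
tcp_pos: [0.4863, 0.0253, 0.2619]
tool_rot: [0.102, 0.995, 0.0, -0.002]
force: [-0.6, 0.1, -0.7]
finger_gap: -0.0
gripper_force: 0.0
```

```bash
python3 yaw.py; python3 yaw.py
```

```text
24.55 tcp cab rel pin -0.1237 -0.0785 [-0.6  0.1 -0.7]
side 46 yaw 86.4 [ 6.000e-02  1.000e+00 -1.880e+00 -6.465e+01] z 0.1255
top 47 yaw 88.2 [ 3.000e-02  1.000e+00  1.910e+00 -6.689e+01] z 0.1254
24.65 tcp cab rel pin -0.1233 -0.0784 [-0.   0.2  0.1]
side 47 yaw 86.4 [ 6.000e-02  1.000e+00 -2.810e+00 -6.783e+01] z 0.1251
top 46 yaw 88.1 [ 3.000e-02  1.000e+00  1.810e+00 -6.786e+01] z 0.1258
```

The door is stable at about 88°, resting against the post, and the arm is clear. Handing in.

```bash
python3 -c "
from station import manip
print(manip.sign_off())"
```

```text
the job is handed in; nothing more can be done
None
```

The plywood door hangs on both pintles of the left (battery) bay and is pushed shut to about 88° by the last camera readings, with its free end under the keeper plate; I handed the job in at about 25 s and got no verdict back.

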